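# Clamp a pipe coupling with the fold-away crank

### The arm

A 7-joint arm with a two-finger parallel gripper is mounted at the origin on the work surface. World frame = base frame: x ahead of the robot, y to its left, z up, the work surface at z = 0. Lengths are in m, angles in rad, forces in N, time in s.
With the tool pointing down it reaches from about 0.425 to 0.95 m from the base axis. Payload 4.7 kg.
Tool frame: the origin (TCP) lies on the centre line of the jaws, within the pads' length; the fingertips stand robot.nose_length ahead of it and the grasp point (between the pads) lies 8 mm behind it (robot.nose_length is the distance from the TCP to the fingertips, in m); z points along the fingers, y is the line along which they close (so a half turn about z gives the same grasp; the last joint's range is limited). The gripper opens to 85 mm and grips with 20 to 120 N. Pads are 22 mm wide; open, the fingers measure 114 mm over their backs; the gripper's body (76 mm by 85 mm) begins 54 mm behind the grasp point. The pads swing forward as they close: fully open they stand 13 mm farther back than shut.
Start: joints at [-1.177, 0.469, -0.049, 1.532, 0.024, 1.141, -0.082], TCP at [0.277, 0.616, 0.206] pointing down, gripper open.
Joint ranges: [-2.59, 2.59], [-0.33, 1.99], [-1.39, 1.29], [0.1, 2.45], [-1.04, 4.18], [0.21, 1.99], [-2.66, 2.66]. Speed limits (rad/s): [2.57, 2.57, 3.14, 3.14, 3.14, 3.14, 3.14].

### API

Orientations are given as [roll, pitch, yaw] about the fixed x, y, z axes, in that order (R = Rz(yaw) Ry(pitch) Rx(roll)).
In Python, from plant import robot gives the robot as it stands. Calls block until the motion is done:
- robot.goto(position, orientation): joint-space move of the TCP to a pose.
- robot.move_straight(position, vel=0.15, attitude=None, contact_N=None): straight line of the TCP; attitude=None keeps the orientation; vel is the mean speed in m/s. With contact_N (N) it stops when the force on the tool has changed by that much, and returns True; else False.
- robot.move_joints(angles): joint-space move.
- robot.grip(opening, strength=None): opening from 0.0 (shut) to 1.0 (fully open); strength is the grip in N (None keeps the last); returns when the fingers have stopped.
- robot.sleep(seconds).
- robot.inverse_kinematics(position, orientation): joint angles nearest the present ones, or None.
- robot.sense(): the state.
- robot.grab_frame(name): name is "side" or "top"; returns a dict with "image" (400x640x3 uint8, red, green, blue), "range_z" (400x640 float32, m along the optical axis (not along the pixel's ray), 0 where there is no reading), "fx", "fy", "cx", "cy" (pixels), "R" (3x3) and "t" (3): a world point X has camera coordinates R X + t. Camera axes: x right, y down, z forward; pixel columns grow to the right and rows downward; lengths in m; the calibration is good to about 2 mm. A picture is of the moment at which its call begins.
A pose or a line that the arm cannot do raises robot.IKError and nothing moves.
- robot.close_job(): hands the job in; it is judged then, once.
The state is a dict: "t": time; "joint_pos": joint angles; "joint_velocities": joint speeds; "effort": joint torques, N m; "tcp_pos": TCP position; "tcp_rot": TCP orientation; "wrist_force": force on the tool from outside, world axes, zero at the start; "torque": the same for the moment, N m; "opening": opening from 0.0 (shut) to 1.0 (fully open); "gripper_force": force on a finger pad.
Only numpy, scipy, OpenCV 4.12 (cv2) and the standard library are available. Lean on these libraries where they do the work, as an engineer would, in place of code of your own. Each camera call takes 0.05 s, during which the arm holds its last target. There are 200 camera calls.

### The job

Swing the folded handle of the bench clamp's crank fully up to its working position, and only then wind the crank clockwise by that handle until the jaw has pushed the white pipe coupling against the clamp's fence and grips it firmly (about 40 N), without crushing it (80 N would). Leave the coupling standing upright and clamped with the handle still up, do not touch the jaw or the coupling with the robot, and leave the other things on the bench where they are.

Things in the scene. Friction and masses are not known exactly. Their poses are not given: they have to be found in the camera images.
- clamp: Bench clamp bolted to the bench: base plate 130 x 360 x 12 mm (from -90 to 270 mm along its y), grey gear housing 74 x 74 mm, top 90 mm above the bench. Origin: on the bench, below the crank's axis; z up, +y the way the jaw closes. Further along +y stands its steel fence, 90 mm wide, 55 mm high, set at a distance that is not told (165 to 192 mm).
- crank_axis (a point): Point on the crank's vertical axis, level with the crank arm's upper face, 115 mm above the bench. The crank is a flat steel arm 18 mm wide, 10 mm thick, hub 32 mm across, free to make over one full turn. Turning it clockwise seen from above closes the jaw by 10 mm per radian; a friction brake of 0.75 N m holds it wherever it is left.
- handle_hinge (a point): Middle of the handle's hinge pin, at the outer end of the crank arm, 85 mm from crank_axis, 128 mm above the bench. The pin is level, at right angles to the arm; the two steel cheeks around it are 21 mm wide together. Winding takes about 9 N at the handle while nothing is clamped; each 10 N of clamping force adds about 1.2 N (some 5 N more at a 40 N grip).
- handle_mid (a point): Point on the black handle's centre line, 43 mm from the hinge pin. Its barrel-shaped sleeve (22 mm thick in the middle, 15 mm at the ends) reaches from 14 to 72 mm from the pin and spins freely about its centre line. Folded, the handle lies over the crank arm, pointing from hinge to crank axis, centre line 13 mm above the arm's upper face; in working position it stands upright over the pin.
- handle (a joint): Angle of the handle about its hinge pin, rad: 0 folded flat along the arm, 1.571 upright, where it meets a stop. It is stiff (about 0.22 N m, 4 to 5 N at its outer part) and stays where it is left.
- jaw: Moving steel jaw, driven by the crank: a plate 80 mm wide, 50 mm high, 12 mm thick, on a grey carriage, with stiff springs between (20 N per mm: 40 N is some 0.23 rad of the crank beyond the first tight touch). Origin: middle of its clamping face, 12 mm above the bench; +y is the way it closes. Upper edge 64 mm above the bench, below the crank arm.
- coupling: White plastic pipe coupling (short tube), 60 mm outside, 51 mm bore, 50 mm high, about 120 g, standing loose on the clamp's base plate between jaw and fence, 2 to 22 mm short of the fence. Origin: centre of its underside; z up its axis.
- elbow: White pipe elbow, 48 mm thick, arms 60 mm; bystander. Origin at its underside below the corner.
- tee: White pipe tee, 116 mm long, 46 mm thick; bystander. Origin at its underside.
- slip_nut: White ring 54 mm across, 18 mm high; bystander beside the clamp.
- flange: Flat steel ring 72 mm across, 8 mm high; bystander beside the clamp.
- screwdriver: Screwdriver with black handle lying on the bench; bystander.
- tray: Open cardboard tray 160 x 100 x 60 mm; bystander.
- tape_roll: Grey roll 100 mm across, 45 mm high, lying flat; bystander.
There are look-alikes about, which are no part of the job. What is shaped like the coupling but yellow is not meant.

How it is judged:
On the way, in this order (a step that is already met when the one before it is completed fails the run):
1. the handle is swung fully up to its working position (value of joint handle above 1.45 rad), for 0.2 s.
2. the coupling is gripped firmly between jaw and fence (contact force between jaw and coupling above 20 N and value of joint handle above 1.35 rad), for 0.2 s.
At the end, for the whole second after the job is handed in: The jaw presses on the coupling with 20 to 60 N and both are at rest, the coupling stands upright (within 0.1 rad), and the handle is still up (handle above 1.4 rad) (contact force between jaw and coupling between 20 and 60 N and value of joint handle above 1.4 rad and angle between coupling's own z axis and vertical below 0.1 rad and linear speed of each of coupling, jaw below 0.005 m/s); the robot touches nothing.
It fails at once if the jaw presses on the coupling with more than 80 N: it is crushed (contact force between jaw and coupling above 80 N).
It fails at once if the jaw is wound onto the coupling with the handle not up (contact force between jaw and coupling above 2 N and value of joint handle below 1.2 rad).
It fails at once if the robot touches the jaw or the coupling (contact force between any of the fingers, the arm and jaw above 2 N or contact force between any of the fingers, the arm and coupling above 2 N).
It fails at once if the coupling is tipped (angle between coupling's own z axis and vertical above 0.3 rad).
It fails at once if a bystander is moved by more than 30 mm (distance of any of elbow, tee, slip_nut, flange, screwdriver, tray, tape_roll from where it was at the start of the episode above 0.03 m).
It also fails if it takes over 64 s, if anything falls off the work surface, if the arm or the gripper's body presses on something with over 40 N, if the wrist force passes 120 N, or if a joint passes its speed limit or range.

## Working session

There is one attempt and no reset: what is moved stays moved. The work goes in short steps, each a Python script; the robot and the scene stay as the last script left them, time stands still between calls to the robot, and variables do not carry over. Pictures are saved under pics/ and viewed, at most 10 in all, crops included, and the job is handed in when it is done.

```bash
mkdir -p pics; ls; python3 - <<'E'
from plant import robot
import cv2,numpy as np
print(robot.nose_length, robot.sense())
for n in("side","top"):
    f=robot.grab_frame(n); np.savez(f"{n}0.npz",**f); cv2.imwrite(f"pics/{n}0.png",f["image"][:,:,::-1])
    print(n,f["fx"],f["cx"],f["cy"],f["R"],f["t"],-f["R"].T@f["t"])
E
```

```text
pics
0.011 {'t': 0.0, 'joint_pos': array([-1.17689174,  0.46947908, -0.04860114,  1.53370373,  0.02411143,
        1.1410074 , -0.08232198]), 'joint_velocities': array([ 1.33931891e-03, -4.47803846e-05, -3.95591898e-05, -1.24162174e-03,
        1.00876062e-03,  9.53123498e-04,  6.49277368e-04]), 'effort': array([-2.38396415e-04, -5.10304320e+01, -4.68312402e-02, -2.37715691e+01,
        1.06797801e-02,  7.22194643e-03, -4.54067802e-06]), 'tcp_pos': array([0.27669387, 0.61497732, 0.20503197]), 'tcp_rot': array([-3.13958293e+00,  8.21787256e-05,  2.71880831e+00]), 'wrist_force': array([-0.26581246, -0.15395815,  0.16593696]), 'torque': array([ 0.00251165, -0.01665659,  0.00472727]), 'gripper_force': 0.0, 'opening': 0.9974692938556883}
side 394.825420256413 323.01757032069514 202.4601187786202 [[ 0.87576616 -0.48264669  0.00926322]
 [-0.22223729 -0.42013741 -0.87982677]
 [ 0.4285373   0.76846388 -0.47520421]] [-0.50747385  0.23631904  0.85883306] [ 0.12890532 -0.80562629  0.62074175]
top 415.61055653759024 318.00209539228905 194.65749242627476 [[ 1.39434604e-02 -9.99902601e-01 -6.07149192e-04]
 [-9.84205417e-01 -1.36173902e-02 -1.76505706e-01]
 [ 1.76480246e-01  3.05865984e-03 -9.84299430e-01]] [-0.00204945  0.61674617  1.0872123 ] [0.415162   0.00302381 1.17900042]
```

View pics/side0.png

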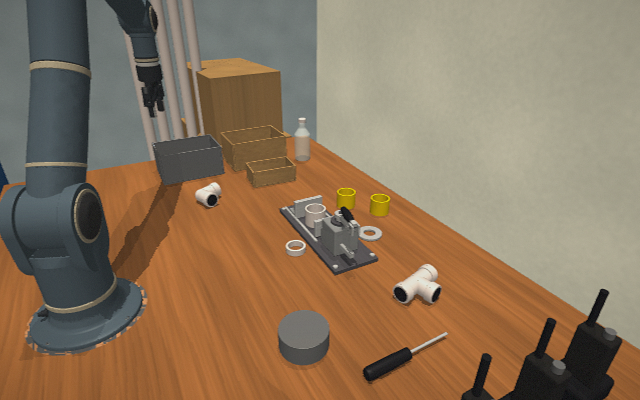

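View pics/top0.png

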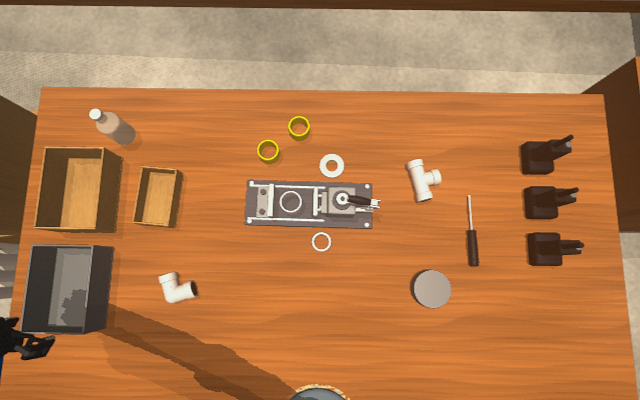

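Side: clamp with crank near (340,225), coupling (315,213). Top: crank axis about (342,199), arm pointing right toward (375,204); jaw closes to the left (world +y). Now a zoomed crop.

```bash
cat > h.py <<'E'
import numpy as np,cv2
from plant import robot
def ray(f,u,v,z):
    d=f["R"].T@np.array([(u-f["cx"])/f["fx"],(v-f["cy"])/f["fy"],1]); c=-f["R"].T@f["t"]
    return c+d*(z-c[2])/d[2]
def proj(f,X):
    p=f["R"]@np.asarray(X)+f["t"]; return np.array([f["fx"]*p[0]/p[2]+f["cx"],f["fy"]*p[1]/p[2]+f["cy"]])
def tri(f,a,g,b):
    A=[];y=[]
    for h,(u,v) in((f,a),(g,b)):
        R,t=h["R"],h["t"]
        for k,c,fo,i in((u,h["cx"],h["fx"],0),(v,h["cy"],h["fy"],1)):
            A.append(fo*R[i]-(k-c)*R[2]); y.append((k-c)*t[2]-fo*t[i])
    return np.linalg.lstsq(np.array(A),np.array(y),rcond=None)[0]
def crops(ft,fs,name,bt=(240,170,390,235),bs=(270,180,390,280)):
    o=[]
    for f,b,s in((ft,bt,5),(fs,bs,4)):
        o.append(cv2.resize(f["image"][b[1]:b[3],b[0]:b[2],::-1],None,fx=s,fy=s,interpolation=cv2.INTER_CUBIC))
    cv2.imwrite(f"pics/{name}_t.png",o[0]);cv2.imwrite(f"pics/{name}_s.png",o[1])
    w=max(a.shape[1] for a in o)
    out=np.vstack([cv2.copyMakeBorder(a,0,0,0,w-a.shape[1],0) for a in o]); 
    k=min(1,600/out.shape[0]); cv2.imwrite(f"pics/{name}.png",cv2.resize(out,None,fx=k,fy=k))
E
python3 - <<'E'
from h import *
crops(dict(np.load("top0.npz")),dict(np.load("side0.npz")),"z0")
E
```

```text
(no output)
```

View pics/z0_t.png

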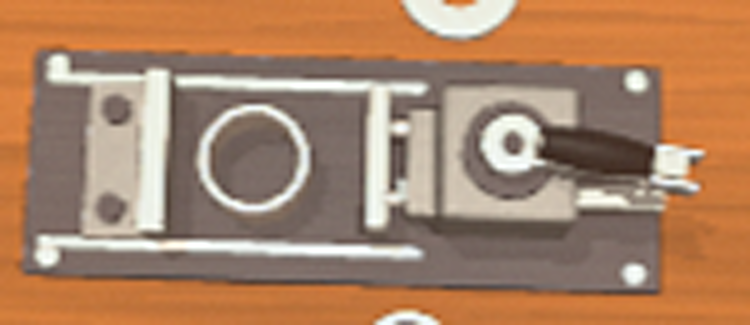

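View pics/z0_s.png

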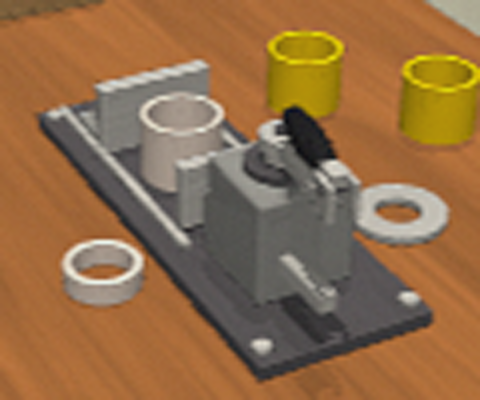

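```bash
python3 - <<'E'
from h import *
t=dict(np.load("top0.npz"));s=dict(np.load("side0.npz"))
T=lambda x,y:(240+x/5,170+y/5); S=lambda x,y:(270+x/4,180+y/4)
hub=ray(t,*T(514,143),.115);hin=ray(t,*T(680,168),.128)
print("hub",hub,tri(t,T(514,143),s,S(275,133)),"hinge",hin,np.linalg.norm((hin-hub)[:2]),tri(t,T(680,168),s,S(335,165)))
C=[ray(t,*T(*p),.012) for p in((38,50),(660,68),(660,292),(25,272))];print(np.round(C,4))
m=[(C[1]+C[2])/2,(C[0]+C[3])/2];d=m[1]-m[0];d/=np.linalg.norm(d);print("y dir",d,"origin",m[0]+.09*d,m[1]-.27*d)
def mid(a,b,z): return ray(t,*T((a[0]+b[0])/2,(a[1]+b[1])/2),z)
print("fence",(mid((168,70),(162,230),.067)-hub)@d,"jaw",(mid((366,86),(366,228),.064)-hub)@d,"coup",(ray(t,*T(254,158),.062)-hub)@d)
for p in((hub),(hub+[0,0,-.115])): pass
print("proj hub in side (crop)",(proj(s,hub)-[270,180])*4,"hinge",(proj(s,hin)-[270,180])*4)
import itertools
# depth-based hub/hinge height
for f,(u,v) in((t,T(514,143)),(t,T(600,150))):
    z=f["range_z"][int(v)-1:int(v)+2,int(u)-1:int(u)+2];print(z)
    zz=np.median(z);print(f["R"].T@(zz*np.array([(u-f["cx"])/f["fx"],(v-f["cy"])/f["fy"],1])-f["t"]))
E
```

```text
hub [ 0.59642436 -0.05819435  0.115     ] [ 0.59491618 -0.0574612   0.11460301] hinge [ 0.58240763 -0.14244002  0.128     ] 0.08540375844104435 [ 0.58169069 -0.14148458  0.13849077]
[[ 0.6644  0.2094  0.012 ]
 [ 0.6587 -0.1477  0.012 ]
 [ 0.5301 -0.1465  0.012 ]
 [ 0.5364  0.2111  0.012 ]]
y dir [0.01670286 0.9998605  0.        ] origin [ 0.59593479 -0.05708717  0.012     ] [ 0.59589046 -0.05974043  0.012     ]
fence 0.18651343562010092 jaw 0.07745962589622594 coup 0.13843078912765075
proj hub in side (crop) [280.53984564 131.9127587 ] hinge [334.1426687  180.93719301]
[[1.074398  1.0755285 1.0762694]
 [1.0753821 1.0760796 1.0742327]
 [1.0775635 1.07404   1.0728067]]
[ 0.59580035 -0.0579836   0.1186629 ]
[[1.0504247 1.0501606 1.0480499]
 [1.0477068 1.0483665 1.0471067]
 [1.0496904 1.0494293 1.0481987]]
[ 0.58839166 -0.09988139  0.14465086]
```

```bash
cat >> h.py <<'E'
hub=np.array([.5955,-.058,.115]); PHI0=np.arctan2(-.084,-.0135)
def hinge(phi): return np.r_[hub[:2]+.085*np.array([np.cos(phi),np.sin(phi)]),.128]
def down(yaw): return [np.pi,0,(yaw+np.pi)%(2*np.pi)-np.pi]
def st(tag=""):
    s=robot.sense(); print(tag,round(s["t"],2),np.round(s["tcp_pos"],4),"F",np.round(s["wrist_force"],1),"op",round(s["opening"],3),"g",round(s["gripper_force"],1)); return s
E
python3 - <<'E'
from h import *
for y0 in(PHI0+np.pi,PHI0):
  for k in(0,1.97):
    q=[robot.inverse_kinematics(np.r_[hinge(PHI0-a)[:2],.17],down(y0-k*a/5.1)) for a in np.linspace(0,5.2,9)]
    print(round(y0,2),k,[None if x is None else round(float(x[6]),2) for x in q],[None if x is None else round(float(x[0]),2) for x in q])
E
```

```text
1.41 0 [0.31, 0.25, 0.1, -0.03, -0.07, -0.03, 0.05, 0.16, 0.24] [-0.34, -0.41, -0.47, -0.51, -0.52, -0.5, -0.45, -0.38, -0.32]
1.41 1.97 [0.31, 0.01, -0.38, -0.75, -1.03, -1.23, -1.39, -1.52, -1.49] [-0.34, -0.44, -0.52, -0.58, -0.6, -0.58, -0.52, -0.47, -0.57]
-1.73 0 [-2.57, -2.64, 2.54, 2.43, 2.33, 2.31, 2.36, 2.44, -2.62] [-0.59, -0.68, 0.94, 0.83, 0.72, 0.66, 0.66, 0.71, -0.57]
-1.73 1.97 [-2.57, 2.35, 2.61, 2.25, 1.93, 1.7, 1.53, 1.41, 1.29] [-0.59, 0.99, -0.18, -0.24, -0.25, -0.24, -0.23, -0.21, -0.22]
```

Yaw = PHI0+π, either scheme works. Raise the handle.

```bash
python3 - <<'E'
from h import *
H=hinge(PHI0); u=np.r_[(hub-H)[:2]/.085,0]; r=.05; o=down(PHI0+np.pi)
p=H+r*u
robot.goto(p+[0,0,.10],o); robot.grip(.6); st("above")
print(robot.move_straight(p+[0,0,.001],vel=.08,contact_N=8)); st("down")
robot.grip(0,25); st("grip")
for th in np.linspace(0,1.6,13)[1:]:
    robot.move_straight(H+r*(np.cos(th)*u+[0,0,np.sin(th)])+[0,0,.001],vel=.05); s=st(f"{th:.2f}")
for n in("side","top"):
    f=robot.grab_frame(n); np.savez(f"{n}1.npz",**f)
crops(dict(np.load("top1.npz")),dict(np.load("side1.npz")),"z1",bs=(270,150,390,250))
E
```

```text
above 3.27 [ 0.5899 -0.0925  0.228 ] F [-0.3  0.8  0.5] op 0.601 g 0.0
False
down 4.66 [ 0.5904 -0.0927  0.1296] F [0.4 0.1 0.1] op 0.601 g 0.0
grip 5.2 [ 0.5899 -0.0926  0.129 ] F [ 0.7  0.3 -0.6] op 0.004 g 0.0
0.13 5.48 [ 0.5903 -0.0932  0.1362] F [-0.4  0.9 -0.3] op 0.001 g 0.0
0.27 5.77 [ 0.5899 -0.0945  0.1427] F [ 1.  -0.9 -0.5] op 0.001 g 0.0
0.40 6.05 [ 0.5895 -0.0967  0.1489] F [-0.7  0.8  0.1] op -0.0 g 0.0
0.53 6.33 [ 0.589  -0.0998  0.1549] F [-0.  -0.5 -0. ] op -0.003 g 0.0
0.67 6.62 [ 0.5884 -0.1036  0.1603] F [-1.2  0.1 -0.2] op 0.0 g 0.0
0.80 6.9 [ 0.5877 -0.108   0.1652] F [-0.2 -0.1 -0.2] op -0.001 g 0.0
0.93 7.18 [ 0.5868 -0.1131  0.1695] F [-0.   0.2 -0.3] op -0.0 g 0.0
1.07 7.47 [ 0.5859 -0.1187  0.173 ] F [-0.4  0.7 -0.2] op -0.003 g 0.0
1.20 7.75 [ 0.5849 -0.1246  0.1758] F [0.6 0.8 0.1] op -0.0 g 0.0
1.33 8.03 [ 0.5838 -0.1309  0.1777] F [-0.2 -0.6  0.3] op 0.003 g 0.0
1.47 8.32 [ 0.5827 -0.1374  0.1788] F [-0.2 -0.6 -0.2] op -0.002 g 0.0
1.60 8.6 [ 0.5816 -0.144   0.179 ] F [ 0.2 -0.   0.5] op 0.002 g 0.0
```

View pics/z1_s.png

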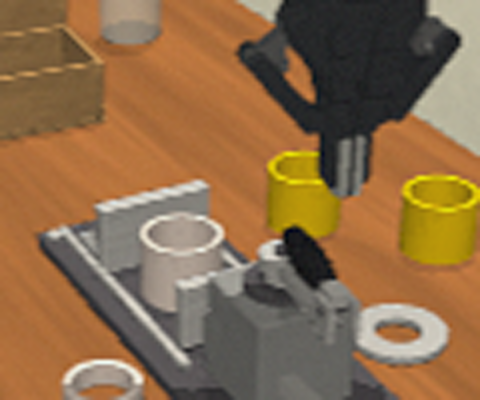

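The handle is still folded, fingers shut in the air at about crop (350,190): the grasp missed. I'll check how the gripper shows against its reported pose.

```bash
python3 - <<'E'
from h import *
t=dict(np.load("top1.npz"));s=dict(np.load("side1.npz"))
q=robot.sense()["tcp_pos"]
for dz in(0,-.011): print("side crop",(proj(s,q+[0,0,dz])-[270,150])*4,"top crop",(proj(t,q+[0,0,dz])-[240,170])*5)
b=(240,140,440,280)
cv2.imwrite("pics/z1c.png",cv2.resize(t["image"][b[1]:b[3],b[0]:b[2],::-1],None,fx=4,fy=4,interpolation=cv2.INTER_CUBIC))
E
```

```text
side crop [338.09000577 226.77973253] top crop [696.10809014 153.08782865]
side crop [337.19731862 243.32970933] top crop [692.88550823 156.71239463]
```

View pics/z1c.png

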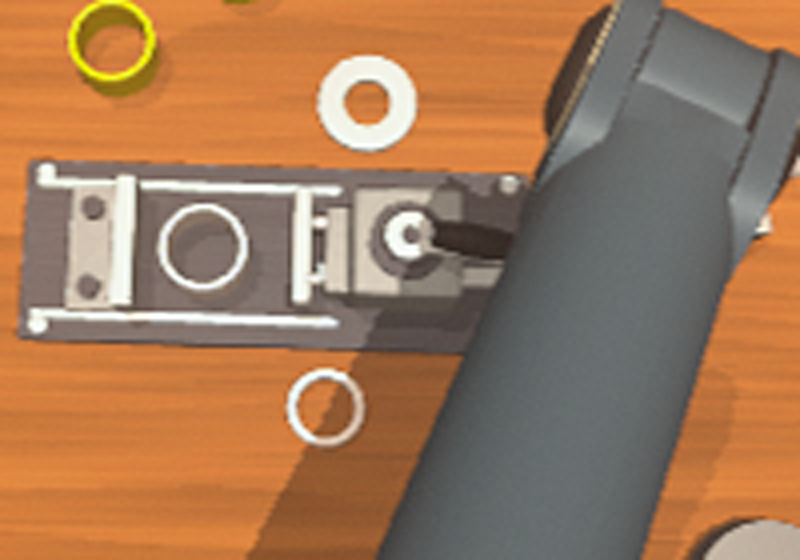

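```bash
python3 - <<'E'
from h import *
s=dict(np.load("side1.npz"))
def P(f,u,v):
    z=f["range_z"][v,u]; return np.round(f["R"].T@(z*np.array([(u-f["cx"])/f["fx"],(v-f["cy"])/f["fy"],1])-f["t"]),3)
for v in range(184,202,2): print(v,[P(s,u,v).tolist() for u in(355,357,359)])
print("handle, hinge",P(s,347,212),P(s,355,222)); print(robot.sense()["tcp_rot"])
E
```

```text
184 [[0.57, -0.157, 0.246], [0.578, -0.154, 0.243], [0.583, -0.154, 0.241]]
186 [[0.574, -0.152, 0.238], [0.576, -0.157, 0.24], [0.583, -0.155, 0.237]]
188 [[0.575, -0.152, 0.232], [0.576, -0.158, 0.235], [0.582, -0.156, 0.233]]
190 [[0.575, -0.151, 0.227], [0.577, -0.157, 0.229], [0.582, -0.157, 0.228]]
192 [[0.573, -0.155, 0.224], [0.578, -0.156, 0.224], [0.583, -0.156, 0.222]]
194 [[0.572, -0.157, 0.221], [0.578, -0.156, 0.219], [0.582, -0.158, 0.218]]
196 [[0.573, -0.155, 0.214], [0.579, -0.155, 0.213], [0.583, -0.157, 0.213]]
198 [[0.572, -0.157, 0.211], [0.578, -0.156, 0.209], [0.583, -0.157, 0.208]]
200 [[0.767, 0.127, 0.023], [0.797, 0.16, 0.0], [0.802, 0.155, 0.002]]
handle, hinge [ 0.588 -0.103  0.143] [ 0.588 -0.14   0.134]
[-3.14152219e+00 -1.28551946e-04  1.41142463e+00]
```

Depth shows the fingertips about 38 mm higher than the reported TCP implies (tips at 0.207 versus 0.168); xy agrees. I'll correct for this empirically and check by the grip opening.

```bash
cat >> h.py <<'E'
OFF=np.array([0,0,.038])   # real TCP = reported + OFF (seen by depth camera)
E
python3 - <<'E'
from h import *
H=hinge(PHI0); u=np.r_[(hub-H)[:2]/.085,0]; r=.05; o=down(PHI0+np.pi)
p=H+r*u-OFF
robot.move_straight(p+[0,0,.08],vel=.15); robot.grip(.6)
print(robot.move_straight(p+[0,0,.003],vel=.06,contact_N=6)); st("down")
robot.grip(0,25); s=st("grip")
if s["opening"]>.1:
  for th in np.linspace(0,1.6,13)[1:]:
    robot.move_straight(H+r*(np.cos(th)*u+[0,0,np.sin(th)])-OFF+[0,0,.003],vel=.05); s=st(f"{th:.2f}")
    if np.linalg.norm(s["wrist_force"])>30 or s["opening"]<.1: break
f=robot.grab_frame("side"); np.savez("side2.npz",**f)
cv2.imwrite("pics/z2.png",cv2.resize(f["image"][150:270,270:400,::-1],None,fx=4,fy=4,interpolation=cv2.INTER_CUBIC))
E
```

```text
False
down 11.18 [ 0.5903 -0.0926  0.0934] F [-0.1  0.5  0.7] op 0.6 g 0.0
grip 11.55 [ 0.5919 -0.0927  0.0937] F [ 5.9 -0.1 -1.7] op 0.242 g 24.8
0.13 11.83 [ 0.5917 -0.0937  0.1002] F [ 5.7 -1.6 -2.6] op 0.238 g 25.2
0.27 12.12 [ 0.5914 -0.0956  0.1066] F [ 4.9 -2.4 -3. ] op 0.241 g 25.2
0.40 12.4 [ 0.591  -0.0983  0.1128] F [ 6.3 -3.7 -4.6] op 0.243 g 25.3
0.53 12.68 [ 0.5904 -0.1017  0.1185] F [ 6.7 -4.  -5. ] op 0.246 g 25.3
0.67 12.97 [ 0.5896 -0.1057  0.1236] F [ 7.8 -5.3 -7.5] op 0.246 g 25.4
0.80 13.25 [ 0.5889 -0.1101  0.1281] F [  8.5  -5.3 -10. ] op 0.243 g 25.4
0.93 13.53 [ 0.5879 -0.1147  0.1318] F [  9.5  -6.1 -13.5] op 0.237 g 25.4
1.07 13.82 [ 0.5867 -0.1194  0.1348] F [  9.3  -4.  -16.2] op 0.239 g 25.4
1.20 14.1 [ 0.5854 -0.1241  0.1371] F [  8.5  -3.2 -16.2] op 0.24 g 25.4
1.33 14.38 [ 0.5842 -0.129   0.1387] F [  9.7  -1.9 -17.9] op 0.24 g 25.3
1.47 14.67 [ 0.5832 -0.1341  0.1397] F [  9.8   0.7 -17.4] op 0.237 g 25.4
1.60 14.95 [ 0.5828 -0.1366  0.1399] F [  9.4   7.2 -15.7] op 0.244 g 25.4
```

View pics/z2.png

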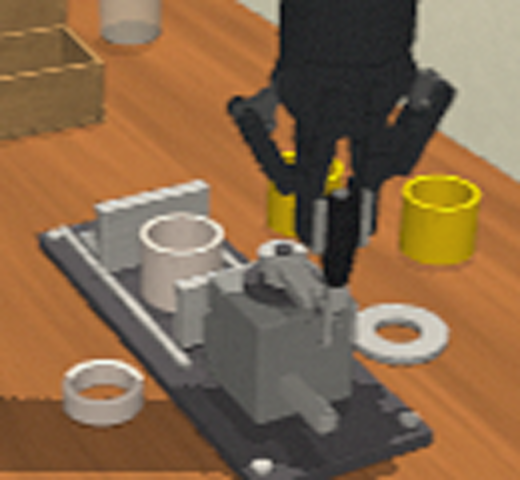

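Handle stands upright in the fingers (crop (340,235)), against its stop (force jump at the end). Re-grip lower and start winding, using measured positions and radial force as feedback.

```bash
cat >> h.py <<'E'
import json,os
from scipy.optimize import least_squares
ZC=.166-.038; OR=down(PHI0+np.pi)
def fit(P):
    P=np.array(P)[:,:2]; w=.0025
    g=lambda c:np.r_[np.hypot(*(P-c).T)-.085,(c-C0)*.3]
    return least_squares(g,C0).x
C0=np.array([.5965,-.053])
def wind(state,dmax,step=.15,vel=.06,bias=.003,lead=.08,fmax=25,ftstop=None):
    """state: dict P (tcp points), a (cmd angle). Winds clockwise until the measured angle has advanced to dmax (total)."""
    while True:
        c=fit(state["P"]); phi=state["cmd"]-step; e=np.array([np.cos(phi),np.sin(phi)])
        robot.move_straight(np.r_[c+(.085+bias)*e,ZC],vel=vel); state["cmd"]=phi
        s=robot.sense(); p=s["tcp_pos"]; F=s["wrist_force"]; state["P"].append(p.tolist())
        d=p[:2]-c; m=np.arctan2(d[1],d[0]); er=d/np.hypot(*d); tg=np.array([er[1],-er[0]])
        m=phi+(m-phi+np.pi)%(2*np.pi)-np.pi
        Ft=-F[:2]@tg; Fr=F[:2]@er; tot=PHI0-m; state["log"].append((tot,Ft))
        print(f"t{s['t']:.1f} cmd {PHI0-phi:.2f} meas {tot:.3f} Ft {Ft:.1f} Fr {Fr:.1f} Fz {F[2]:.1f} rad {np.hypot(*d)*1e3:.1f} c {np.round(c,4)} op {s['opening']:.3f}")
        json.dump(state,open("state.json","w"))
        if tot>=dmax or np.hypot(*F[:2])>fmax or s["opening"]<.1 or (ftstop and Ft>ftstop): return s
E
python3 - <<'E'
from h import *
robot.grip(.6); st("open")
robot.move_straight([.583,-.1385,.14],vel=.1); robot.move_straight([.583,-.1385,ZC],vel=.1); s=st("low")
robot.grip(0,60); s=st("grip")
p=s["tcp_pos"]
state=dict(P=[p.tolist()],cmd=PHI0,log=[])
wind(state,.9)
E
```

```text
open 15.4 [ 0.5814 -0.1441  0.1433] F [-0.8 -0.1  0.7] op 0.601 g 0.0
low 15.92 [ 0.5824 -0.1384  0.1273] F [ 0.5 -0.2  0.1] op 0.6 g 0.0
grip 16.3 [ 0.5833 -0.1387  0.1285] F [-0.2  0.5  2.9] op 0.234 g 58.6
t16.7 cmd 0.15 meas 0.123 Ft 4.8 Fr -4.3 Fz -2.2 rad 84.9 c [ 0.5963 -0.0545] op 0.232
t17.0 cmd 0.30 meas 0.275 Ft 4.8 Fr -5.6 Fz -2.5 rad 84.7 c [ 0.5963 -0.0545] op 0.231
t17.4 cmd 0.45 meas 0.427 Ft 5.7 Fr -5.9 Fz -4.6 rad 84.6 c [ 0.5967 -0.0545] op 0.229
t17.8 cmd 0.60 meas 0.578 Ft 5.2 Fr -6.1 Fz -4.3 rad 84.6 c [ 0.5972 -0.0546] op 0.234
t18.1 cmd 0.75 meas 0.728 Ft 3.7 Fr -7.8 Fz -5.4 rad 84.7 c [ 0.5976 -0.0547] op 0.231
t18.5 cmd 0.90 meas 0.878 Ft 4.7 Fr -6.9 Fz -5.6 rad 84.7 c [ 0.5978 -0.0548] op 0.233
t18.9 cmd 1.05 meas 1.027 Ft 4.8 Fr -7.7 Fz -6.7 rad 84.8 c [ 0.598  -0.0548] op 0.228
```

```bash
python3 - <<'E'
from h import *
state=json.load(open("state.json"))
wind(state,4.3,bias=.002,step=.2,ftstop=13)
for n in("side","top"):
    f=robot.grab_frame(n); np.savez(f"{n}3.npz",**f)
crops(dict(np.load("top3.npz")),dict(np.load("side3.npz")),"z3")
E
```

```text
t19.3 cmd 1.25 meas 1.223 Ft 4.2 Fr -5.4 Fz -3.1 rad 84.8 c [ 0.5981 -0.0549] op 0.229
t19.8 cmd 1.45 meas 1.422 Ft 4.5 Fr -4.5 Fz -2.9 rad 84.9 c [ 0.5981 -0.0549] op 0.226
t20.2 cmd 1.65 meas 1.620 Ft 5.2 Fr -3.7 Fz -0.5 rad 85.0 c [ 0.5982 -0.055 ] op 0.234
t20.6 cmd 1.85 meas 1.820 Ft 5.2 Fr -2.5 Fz 1.8 rad 85.0 c [ 0.5982 -0.055 ] op 0.229
t21.1 cmd 2.05 meas 2.022 Ft 4.7 Fr -2.6 Fz 2.1 rad 85.1 c [ 0.5982 -0.055 ] op 0.229
t21.5 cmd 2.25 meas 2.223 Ft 4.3 Fr -3.2 Fz 4.4 rad 85.1 c [ 0.5982 -0.0549] op 0.231
t22.0 cmd 2.45 meas 2.425 Ft 4.2 Fr -2.7 Fz 4.3 rad 85.2 c [ 0.5981 -0.0549] op 0.233
t22.4 cmd 2.65 meas 2.627 Ft 6.1 Fr -1.8 Fz 6.2 rad 85.2 c [ 0.5981 -0.0549] op 0.231
t22.8 cmd 2.85 meas 2.828 Ft 4.3 Fr -1.1 Fz 6.2 rad 85.2 c [ 0.5981 -0.0549] op 0.233
t23.3 cmd 3.05 meas 3.030 Ft 3.9 Fr -2.8 Fz 7.1 rad 85.2 c [ 0.5981 -0.0549] op 0.232
t23.7 cmd 3.25 meas 3.231 Ft 5.4 Fr -2.8 Fz 6.9 rad 85.2 c [ 0.5981 -0.0548] op 0.226
t24.2 cmd 3.45 meas 3.431 Ft 5.1 Fr -3.2 Fz 7.8 rad 85.3 c [ 0.5981 -0.0548] op 0.227
t24.6 cmd 3.65 meas 3.631 Ft 6.1 Fr -4.5 Fz 6.9 rad 85.2 c [ 0.5981 -0.0548] op 0.228
t25.1 cmd 3.85 meas 3.829 Ft 4.6 Fr -4.7 Fz 7.5 rad 85.3 c [ 0.5981 -0.0548] op 0.233
t25.5 cmd 4.05 meas 4.027 Ft 4.9 Fr -4.7 Fz 7.3 rad 85.2 c [ 0.5982 -0.0548] op 0.233
t25.9 cmd 4.25 meas 4.222 Ft 5.2 Fr -5.0 Fz 7.1 rad 85.3 c [ 0.5982 -0.0548] op 0.231
t26.4 cmd 4.45 meas 4.415 Ft 5.5 Fr -6.0 Fz 7.4 rad 85.3 c [ 0.5982 -0.0548] op 0.230
```

View pics/z3.png

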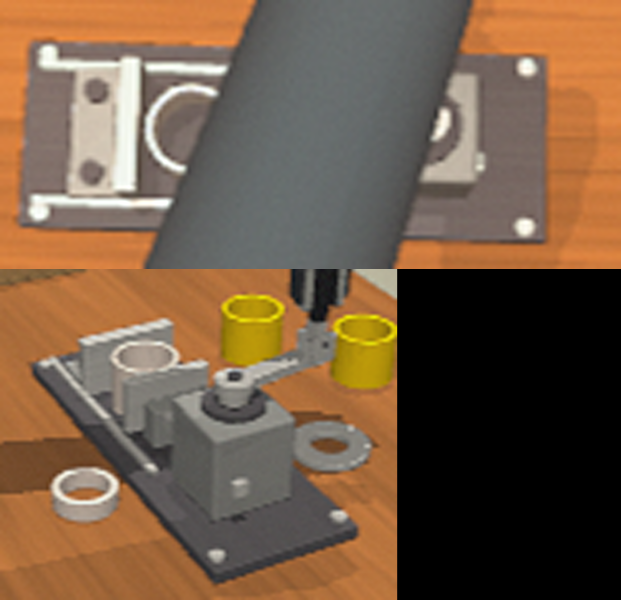

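Handle is up, jaw plate at the coupling, rim still about 4 mm from the fence (top, left edge near (146,130) versus fence (140,130)). Now slow steps to see the force rise.

```bash
python3 - <<'E'
from h import *
state=json.load(open("state.json"))
wind(state,4.88,bias=.002,step=.04,vel=.015,ftstop=11.5)
E
```

```text
t26.9 cmd 4.49 meas 4.433 Ft 7.6 Fr -5.6 Fz 8.3 rad 85.3 c [ 0.5982 -0.0548] op 0.233
t27.2 cmd 4.53 meas 4.469 Ft 8.3 Fr -7.2 Fz 8.8 rad 85.2 c [ 0.5982 -0.0548] op 0.226
t27.6 cmd 4.57 meas 4.508 Ft 7.9 Fr -5.8 Fz 8.4 rad 85.2 c [ 0.5983 -0.0548] op 0.234
t28.0 cmd 4.61 meas 4.546 Ft 7.9 Fr -6.1 Fz 7.5 rad 85.2 c [ 0.5983 -0.0548] op 0.230
t28.4 cmd 4.65 meas 4.585 Ft 9.3 Fr -6.4 Fz 8.1 rad 85.2 c [ 0.5983 -0.0548] op 0.227
t28.8 cmd 4.69 meas 4.624 Ft 8.9 Fr -5.0 Fz 7.0 rad 85.2 c [ 0.5983 -0.0548] op 0.233
t29.2 cmd 4.73 meas 4.662 Ft 7.6 Fr -5.1 Fz 6.6 rad 85.2 c [ 0.5983 -0.0548] op 0.231
t29.5 cmd 4.77 meas 4.701 Ft 8.0 Fr -5.0 Fz 7.2 rad 85.2 c [ 0.5983 -0.0548] op 0.230
t29.9 cmd 4.81 meas 4.740 Ft 8.6 Fr -4.6 Fz 5.7 rad 85.2 c [ 0.5983 -0.0548] op 0.225
t30.3 cmd 4.85 meas 4.779 Ft 7.6 Fr -5.0 Fz 5.7 rad 85.2 c [ 0.5983 -0.0548] op 0.232
t30.7 cmd 4.89 meas 4.818 Ft 8.0 Fr -4.9 Fz 5.9 rad 85.2 c [ 0.5983 -0.0548] op 0.234
t31.1 cmd 4.93 meas 4.858 Ft 6.7 Fr -3.9 Fz 5.5 rad 85.2 c [ 0.5983 -0.0548] op 0.231
t31.5 cmd 4.97 meas 4.897 Ft 8.4 Fr -4.8 Fz 5.7 rad 85.1 c [ 0.5984 -0.0548] op 0.228
```

```bash
python3 - <<'E'
from h import *
state=json.load(open("state.json"))
for i in range(14):
    s=wind(state,0,bias=.002,step=.03,vel=.015)
    lag=PHI0-state["cmd"]-state["log"][-1][0]; ft=np.mean([x[1] for x in state["log"][-2:]])
    print(f"  lag {lag:.4f}")
    if lag>.092 or ft>10.3: break
E
```

```text
t31.8 cmd 5.00 meas 4.926 Ft 8.5 Fr -4.7 Fz 5.2 rad 85.1 c [ 0.5984 -0.0548] op 0.232
  lag 0.0735
t32.1 cmd 5.03 meas 4.954 Ft 9.3 Fr -3.5 Fz 5.1 rad 85.1 c [ 0.5984 -0.0548] op 0.235
  lag 0.0759
t32.4 cmd 5.06 meas 4.981 Ft 8.6 Fr -3.3 Fz 4.5 rad 85.1 c [ 0.5984 -0.0548] op 0.232
  lag 0.0790
t32.8 cmd 5.09 meas 5.007 Ft 9.3 Fr -2.9 Fz 4.3 rad 85.1 c [ 0.5984 -0.0548] op 0.230
  lag 0.0830
t33.1 cmd 5.12 meas 5.033 Ft 10.1 Fr -2.8 Fz 3.3 rad 85.1 c [ 0.5984 -0.0548] op 0.231
  lag 0.0866
t33.4 cmd 5.15 meas 5.060 Ft 9.9 Fr -2.0 Fz 3.6 rad 85.1 c [ 0.5984 -0.0548] op 0.230
  lag 0.0899
t33.7 cmd 5.18 meas 5.087 Ft 9.6 Fr -2.0 Fz 2.3 rad 85.1 c [ 0.5984 -0.0548] op 0.231
  lag 0.0934
```

Onset at about 4.92 rad; wind to about 5.16 and look at the force.

```bash
python3 - <<'E'
from h import *
state=json.load(open("state.json"))
while state["log"][-1][0]<5.155 and state["log"][-1][1]<13:
    wind(state,0,bias=.002,step=.025,vel=.015); print("  lag",PHI0-state["cmd"]-state["log"][-1][0])
F=[]
for i in range(10): robot.sleep(.03); F.append(robot.sense()["wrist_force"])
print(np.mean(F,0)); st()
E
```

```text
t34.0 cmd 5.21 meas 5.108 Ft 11.3 Fr -1.9 Fz 2.0 rad 85.1 c [ 0.5984 -0.0549] op 0.233
  lag 0.09686155069021929
t34.3 cmd 5.23 meas 5.131 Ft 11.4 Fr -0.9 Fz 0.8 rad 85.1 c [ 0.5984 -0.0549] op 0.225
  lag 0.09923891186822331
t34.6 cmd 5.26 meas 5.153 Ft 12.0 Fr -1.1 Fz 1.0 rad 85.1 c [ 0.5984 -0.0549] op 0.228
  lag 0.10210028729749432
t34.9 cmd 5.28 meas 5.176 Ft 13.7 Fr -0.5 Fz 0.5 rad 85.1 c [ 0.5984 -0.0549] op 0.234
  lag 0.10410824678770325
[ 6.77671656 10.71199284  0.50756123]
 35.23 [ 0.6675 -0.1045  0.1286] F [ 7.  10.   0.4] op 0.227 g 60.4
```

```bash
python3 - <<'E'
from h import *
robot.grip(.6); s=st("open"); p=s["tcp_pos"]
robot.move_straight(p+[0,0,.1],vel=.12); st("up")
p=robot.sense()["tcp_pos"]; robot.move_straight([.55,-.28,p[2]],vel=.2)
for n in("side","top"):
    f=robot.grab_frame(n); np.savez(f"{n}4.npz",**f)
crops(dict(np.load("top4.npz")),dict(np.load("side4.npz")),"z4")
E
```

```text
open 35.64 [ 0.6629 -0.1137  0.1279] F [ 0.1 -0.9 -0.5] op 0.6 g 0.0
up 36.62 [ 0.6623 -0.1134  0.2269] F [ 0.4  0.2 -1. ] op 0.599 g 0.0
```

View pics/z4.png

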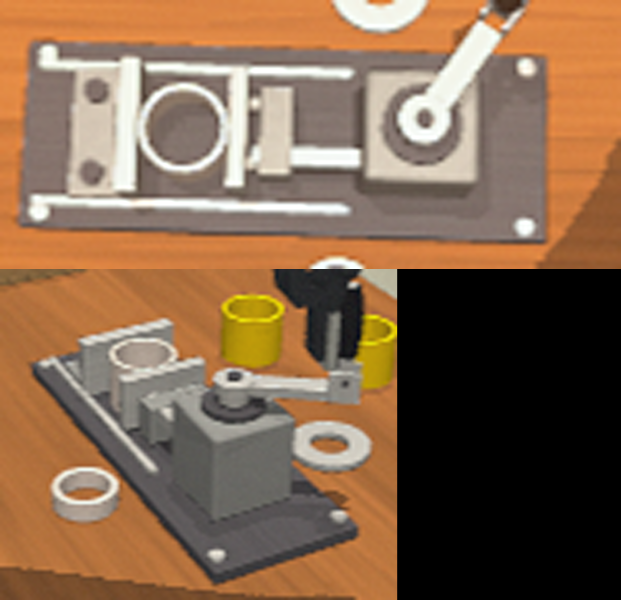

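```bash
python3 - <<'E'
from h import *
v,u=np.mgrid[0:400,0:640]
for n in("top4","side4"):
    f=dict(np.load(n+".npz")); z=f["range_z"]
    X=(np.stack([(u-f["cx"])/f["fx"]*z,(v-f["cy"])/f["fy"]*z,z],-1)-f["t"])@f["R"]
    m=(z>0)&(np.hypot(X[...,0]-.667,X[...,1]+.107)<.035)
    for a,b in((.12,.14),(.145,.16),(.16,.18),(.18,.20),(.2,.22)):
        k=m&(X[...,2]>a)&(X[...,2]<b); 
        if k.sum(): print(n,a,k.sum(),np.round(np.median(X[k],0),3))
st()
E
```

```text
top4 0.12 29 [ 0.663 -0.106  0.129]
top4 0.145 4 [ 0.659 -0.103  0.156]
top4 0.16 12 [ 0.657 -0.103  0.173]
top4 0.18 44 [ 0.662 -0.105  0.193]
top4 0.2 21 [ 0.667 -0.107  0.201]
side4 0.12 71 [ 0.663 -0.114  0.128]
side4 0.145 30 [ 0.663 -0.116  0.152]
side4 0.16 47 [ 0.663 -0.117  0.17 ]
side4 0.18 53 [ 0.663 -0.115  0.188]
side4 0.2 9 [ 0.667 -0.111  0.201]
 37.88 [ 0.551  -0.2784  0.2266] F [ 0.9 -0.3  0.2] op 0.603 g 0.0
```

The depth points show the handle vertical, with its top at 0.201 m. The coupling is pressed between jaw and fence, and the robot is clear, so I'm handing in.

```bash
python3 -c "
from plant import robot
print(robot.close_job())"
```

```text
the job is handed in; nothing more can be done
None
```

I handed the job in at about 38 s: the handle is upright and the coupling is clamped against the fence at an estimated 40 N (inferred from wrist force and crank angle, not measured directly), with the robot clear; the first grasp missed the handle because the reported tool height was about 38 mm too low, and the hand-in returned no verdict.

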